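Dock the car battery, latch it and start the charge

TASK

Charge the model car's battery: push the pack along the dock's deck until it is fully home against the contacts in the bay, then swing the orange gate fully shut behind it. Then press the green start key until it gives, keep it down for about two seconds, and let go; do not lean on it hard. Do not press the other keys, start before the gate is shut, or shift the things lying around.

Things in the scene. Friction and masses are not known exactly. Their poses are not given: they have to be found in the camera images.
- dock: fixed charging dock. Origin: on the bench, on the bay's centre line; x across the bay, y along it, z up. Aluminium deck 180 (x) by 480 (y -245 to +235), top at z = 10 mm; its open apron is y +24 to +235. White console y -245 to -110, 180 wide, top at z = 55 mm; its face at y = -110 ends the bay. Pushing the pack to -y takes it home, its rear end then at y = +30
- bay_stop (a point): middle of the bay's end stop (console face with two brass contacts), on the deck's top: dock (0, -110, 10) mm; axes as the dock's. Two grey rails, 22 mm high above the deck, 53 mm apart inside, run from it to dock y = -22 mm, then flare to about 93 mm apart at y = +24 mm (the mouth)
- pack: battery pack, loose, 48 (x) by 140 (y) by 26 mm high, about 0.3 kg, black with a blue band, on the dock's apron. Origin: centre of its underside. Its -y end has two brass contacts and faces the bay, roughly in line (up to about 10 mm and 9 degrees off). Home: that end against the stop, origin 70 mm from bay_stop along dock y
- gate (a joint): orange gate arm on an upright pivot beside the mouth, rad. 0 (stop) = shut: it points along dock +x across the mouth, behind a pack that is home. Grows anticlockwise from above: 1.57 = points along dock +y, 2.2 (stop) = leans outward. Starts at 1.75 to 2.1. Stays where left; about 1 N at mid-length turns it. It cannot shut on a pack sticking out over 4 mm
- gate_pivot (a point): on the pivot axis at the middle height of the arm (dock x = -58, y = +39, z = 28 mm); it turns with the arm, its x axis pointing along the arm. The arm is 105 mm long, 10 mm thick, 16 mm high (z 20 to 36 mm); the pivot post has radius 9 mm, to z = 40 mm
- gate_tip (a point): centre of the black upright stub (radius 7 mm, z 20 to 50 mm) at the arm's free end, 98 mm from the pivot, at z = 28 mm
- start_pad: grey bezel 46 x 46 x 4 mm of the green start key, on the console's top; origin at its underside centre, axes as the dock's. It carries the green key. Force on it above 25 N damages it
- start_key_top (a point): centre of the top face of the green start key (36 x 36 mm, white bar mark), 8 mm above the console top and 4 mm proud of its bezel; pressed straight down. The three keys stand in a row 56 mm apart across the console, in any order
- start_key (a joint): how far the start key is pressed, m. 0 = free, 0.0015 = bottomed. Stiff spring: it starts to move at 2 N, switches at 0.0009 (about 6 N) and bottoms at about 9 N; springs back when released
- stop_key_top (a point): centre of the top face of the red stop key (36 x 36 mm, white square mark), same build
- stop_key (a joint): how far the red key is pressed, m, as for the start key
- mode_key_top (a point): centre of the top face of the blue mode key (36 x 36 mm, white round mark), same build
- mode_key (a joint): how far the blue key is pressed, m, as for the start key
- wheel: bystander: black model-car tyre with a red rim, lying flat, 110 mm across, 48 mm high; origin at its underside centre
- phone: bystander: phone with a blue case, 74 x 155 x 9 mm, lying flat; origin at its underside centre
- screwdriver: bystander: screwdriver lying on the bench beyond the dock, about 200 mm long along its x axis, handle to its -x; origin near its middle

How it is judged:
On the way, in this order (a step that is already met when the one before it is completed fails the run):
1. the pack is fully home in the bay (y of pack in the frame of bay_stop between 0.064 and 0.074 m and angle between the y axis of pack and the y axis of dock, either way round below 0.12 rad and z of pack in the frame of bay_stop below 0.005 m), for 0.1 s.
2. the gate is shut behind it (value of joint gate below 0.08 rad), for 0.1 s.
3. the green start key is held down for a second (value of joint start_key above 0.0009 m), for 1 s.
At the end, for the whole second after the job is handed in: The pack lies flat in the bay, its front within 4 mm of the stop and in line within 7 degrees, at rest; the gate is shut (within 0.08 rad); the start key, having been held down for at least a second after the gate was shut, is released (all of step 1 and value of joint gate below 0.08 rad and value of joint start_key below 0.0004 m and linear speed of pack below 0.01 m/s); the robot touches nothing.
It fails at once if the start key is pressed before the gate is shut (value of joint start_key above 0.0009 m and value of joint gate above 0.1 rad).
It fails at once if the red or the blue key is pressed (value of joint any of stop_key, mode_key above 0.0006 m).
It fails at once if the start key is pressed with more than 25 N (contact force between anything else and start_pad above 25 N).
It fails at once if a bystander is shifted by more than 20 mm (distance of any of wheel, phone, screwdriver from where it was at the start of the episode above 0.02 m).
It also fails if it takes over 69 s, if anything falls off the work surface, if the arm or the gripper's body presses on something with over 40 N, if the wrist force passes 120 N, or if a joint passes its speed limit or range.

ROBOT

A 6-joint arm with a two-finger parallel gripper is mounted at the origin on the work surface. World frame = base frame: x ahead of the robot, y to its left, z up, the work surface at z = 0. Lengths are in m, angles in rad, forces in N, time in s.
With the tool pointing down it reaches from about 0.275 to 0.775 m from the base axis. Payload 14.6 kg.
Tool frame: the origin (TCP) lies midway between the tips of the shut fingers; the grasp point (between the pads) lies 19 mm behind it; x points along the fingers, y is the direction in which the jaws open and shut, and the axes are right-handed (so a half turn about x gives the same grasp; the last joint's range is limited). The gripper opens to 85 mm and grips with 20 to 120 N. Pads are 22 mm wide; open, the fingers measure 114 mm over their backs; the gripper's body (76 mm by 85 mm) begins 54 mm behind the grasp point. The pads swing forward as they close: fully open they stand 13 mm farther back than shut.
Start: joints at [1.073, 0.263, -0.048, 1.259, 0, 1.415], TCP at [0.176, 0.494, 0.231] pointing down, gripper open.
Joint ranges: [-2.65, 2.65], [-0.89, 1.7], [-1.18, 1.37], [-2.13, 2.11], [-1.35, 1.29], [-3.14, 3.14]. Speed limits (rad/s): [1.89, 1.89, 2.57, 2.79, 3.14, 3.14].

INTERFACE

Orientations are given as [roll, pitch, yaw] about the fixed x, y, z axes, in that order (R = Rz(yaw) Ry(pitch) Rx(roll)).
In Python, from workcell import arm gives the robot as it stands.
- The arm moves only by the shell command python3 -m creep 'ROWS'. ROWS is JSON, a list of rows, each a list of 3 entries, a list of its own where there are three numbers: the turn, a rotation vector about the tool's x, y, z in rad, then the shift along the tool's x, y, z in mm, then the finger opening in mm, from 0 to 85.4. In form: [[[ax, ay, az], [dx, dy, dz], fingers], ...]. A call has 1 to 8 rows; each row is the pose to reach, as a shift and turn from the pose measured when the call began, along the tool's axes at that moment; what a row does not reach only later rows make up. A row lasts 1/10 s, in which the tool goes at most 50 mm and 8.59 degrees, less where a joint would pass 70% of its speed; a pose out of reach is approached as far as the arm can. A call with a gripper value outside its range is refused whole. The fingers move at their own pace and stop on an object; the grip force is fixed at half the most. Time passes only in rows, so rows that repeat a pose let the fingers close. It gives the time, the measured TCP pose, the force and the opening at its end, in the units of the state.
- arm.observe(): the state, without advancing time (a new reading comes with each control period).
- arm.grab_frame(name): name is "scene" or "top" or "wrist"; returns the picture (420x560x3 uint8, red, green, blue); there is no depth.
- arm.camera_model(name): a dict with "intrinsics" (3x3 intrinsics, pixels), "eye" and "orientation" of the camera in the world. Camera axes: x right, y up, looking along -z (the intrinsics and any distortion apply to the point x, -y, -z); pixel columns grow to the right and rows downward; lengths in m; the calibration is good to about 2 mm. The wrist camera is an equidistant fisheye: a pixel r from the principal point sees the ray r / f radians off the axis. A picture is of the moment at which its call begins: read the wrist's pose just before it. camera_model takes no time and is no camera call; for the wrist camera it gives the pose at the moment of the call.
- arm.hand_in(): hands the job in, once; it reports no verdict.
Trained networks look in the newest picture that a camera, given by its name, has taken for a name from the list of things; names that differ only in an ending like _2 or _b are one class to them, and where a whole thing is asked for, a point or a joint stands for the part that bears it (a point fixed in the world has none). Each returns a list of dicts, best first, with "conf" (0 to 1); they miss things now and then, are a little off and sometimes report something else, mostly with a low value. They report only what shows in the picture. A call takes as long as a camera call.
- arm.look_for(camera, target): "extent" ([left, top, width, height] in pixels, round what is visible of it).
The state is a dict: "t": time; "joint_pos": joint angles; "dq": joint speeds; "effort": joint torques, N m; "position": TCP position; "ee_rot": TCP orientation; "ft_force": force on the tool from outside, world axes, zero at the start; "ft_torque": the same for the moment, N m; "width": finger opening in m.
Only numpy, scipy, OpenCV 4.12 (cv2) and the standard library are available. Lean on these libraries where they do the work, as an engineer would, in place of code of your own. Each camera call takes 0.05 s, during which the arm holds its last target.

## Working session

There is one attempt and no reset: what is moved stays moved. The work goes in short steps, Python scripts to look and compute and a shell command to move; the robot and the scene stay as the last step left them, time stands still between calls to the robot, and variables do not carry over. Pictures are saved under pics/ and viewed, and the job is handed in when it is done.

```bash
ls; mkdir -p pics
python3 - <<'E'
from workcell import arm
import cv2,json
print(arm.observe())
for n in ("scene","top","wrist"):
    m=arm.camera_model(n); print(n,m)
    im=arm.grab_frame(n); cv2.imwrite(f"pics/{n}0.png",im[:,:,::-1])
    for t in ("pack","dock","gate_tip","gate_pivot","start_key_top","stop_key_top","mode_key_top","wheel","phone","screwdriver") if n!="wrist" else ():
        print(t,[(d['extent'],round(d['conf'],2)) for d in arm.look_for(n,t)[:2]])
E
```

```text
pics
{'t': 0.0, 'joint_pos': array([ 1.07271092e+00,  2.63498325e-01, -4.89437624e-02,  1.25940253e+00,
       -2.10601357e-05,  1.41550660e+00]), 'dq': array([ 0.00035435,  0.0006339 , -0.00115342, -0.00019711,  0.0001971 ,
       -0.00064652]), 'effort': array([ 2.70397195e-04, -6.37618661e+01,  3.84562790e+01,  1.39736716e-02,
       -1.05910729e-04,  3.71190106e-05]), 'position': array([0.1763329 , 0.49420196, 0.23083535]), 'ee_rot': array([-1.70599872,  1.56974783, -2.04879439]), 'ft_force': array([ 0.20344458,  0.46639433, -1.20378063]), 'ft_torque': array([ 0.05260055, -0.02457538,  0.01446508]), 'width': 0.08547463887875126}
scene {'intrinsics': array([[444.98200599,   0.        , 274.97554138],
       [  0.        , 444.98200599, 205.05268974],
       [  0.        ,   0.        ,   1.        ]]), 'eye': array([1.21193403, 0.47166076, 1.10282806]), 'orientation': array([ 0.63743962, -0.01368453,  2.24013275])}
pack [([304.1, 219.4, 52.5, 34.2], 0.73), ([234.7, 181.8, 16.5, 12.9], 0.47)]
dock [([206.0, 164.2, 166.6, 114.3], 0.66)]
gate_tip [([309.7, 203.8, 38.6, 13.0], 0.62), 
[... 945 characters left out ...]
44.6, 22.9], 0.74), ([305.8, 207.0, 16.2, 16.3], 0.57)]
stop_key_top [([304.1, 185.5, 15.4, 17.6], 0.68)]
mode_key_top [([311.0, 232.7, 10.5, 9.9], 0.44), ([204.8, 242.7, 38.5, 24.9], 0.18)]
wheel [([414.1, 213.9, 46.4, 43.4], 0.88), ([164.1, 180.5, 188.1, 91.3], 0.71)]
phone [([71.6, 258.0, 60.3, 34.5], 0.76), ([205.4, 245.9, 41.3, 22.8], 0.57)]
screwdriver [([279.8, 121.7, 19.9, 65.1], 0.74)]
wrist {'intrinsics': array([[325.1922621 ,   0.        , 283.72669974],
       [  0.        , 325.1922621 , 208.56532303],
       [  0.        ,   0.        ,   1.        ]]), 'eye': array([0.10020642, 0.52236735, 0.37364392]), 'orientation': array([-3.19748134e-01,  6.77450470e-04,  1.22731984e+00])}
```

Run:
```python
import cv2
a=cv2.imread("pics/top0.png")[150:300,60:470]
cv2.imwrite("pics/topc.png",cv2.resize(a,None,fx=1.95,fy=1.95,interpolation=cv2.INTER_CUBIC))
a=cv2.imread("pics/scene0.png")[150:300,180:390]
cv2.imwrite("pics/scenec.png",cv2.resize(a,None,fx=3.8,fy=3.8,interpolation=cv2.INTER_CUBIC))
```

```text
(no output)
```

View pics/topc.png

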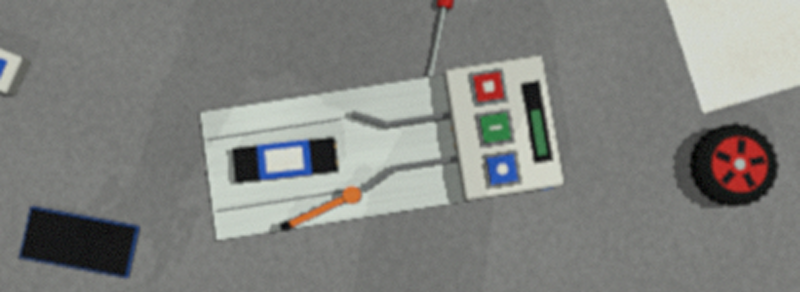

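View pics/scenec.png

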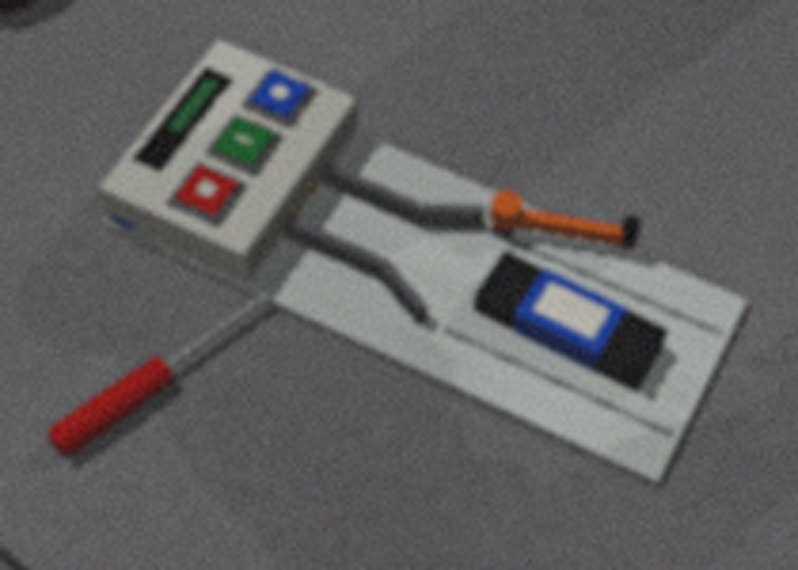

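View pics/wrist0.png

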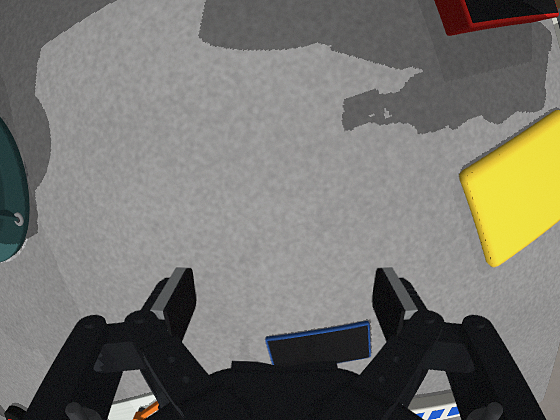

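The top view shows the dock lying along world y with its bay toward image right. The pack is at about (207,232), the gate is open beside it, and the green key is the middle one at about (313,215). Next I'll fit the dock's pose.

```bash
cat > h.py <<'E'
import numpy as np
from scipy.spatial.transform import Rotation as Ro
from scipy.optimize import least_squares
def proj(m,P):
    P=np.atleast_2d(P); R=Ro.from_euler('xyz',m['orientation']).as_matrix()
    c=(P-m['eye'])@R; c=c*[1,-1,-1]; K=m['intrinsics']
    return np.c_[K[0,0]*c[:,0]/c[:,2]+K[0,2],K[1,1]*c[:,1]/c[:,2]+K[1,2]]
def unproj(m,uv,z):
    R=Ro.from_euler('xyz',m['orientation']).as_matrix();K=m['intrinsics']
    d=R@np.array([(uv[0]-K[0,2])/K[0,0],-(uv[1]-K[1,2])/K[1,1],-1])
    return m['eye']+d*(z-m['eye'][2])/d[2]
def d2w(p,D):  # D=(x,y,th)
    p=np.atleast_2d(np.array(p,float))/1000; c,s=np.cos(D[2]),np.sin(D[2])
    return np.c_[D[0]+c*p[:,0]-s*p[:,1],D[1]+s*p[:,0]+c*p[:,1],p[:,2]]
def w2d(w,D):
    w=np.atleast_2d(w);c,s=np.cos(D[2]),np.sin(D[2]);dx,dy=w[:,0]-D[0],w[:,1]-D[1]
    return 1000*np.c_[c*dx+s*dy,-s*dx+c*dy,w[:,2]]
E
python3 - <<'E'
from workcell import arm
from h import *
T=arm.camera_model("top");S=arm.camera_model("scene")
top={(-90,235,10):(216,240),(90,235,10):(201,112),(90,-110,55):(446,70),(90,-245,55):(542,57),(-90,-245,55):(562,185),(-90,-110,55):(465,199)}
sc={(90,235,10):(660,482),(-90,235,10):(747,300),(90,-110,55):(244,254),(-90,-110,55):(354,100),(-90,-245,55):(222,40),(90,-245,55):(103,188)}
P1=list(top);u1=np.array(list(top.values()))/1.95+[60,150]
P2=list(sc);u2=np.array(list(sc.values()))/3.8+[180,150]
f=lambda D:np.r_[proj(T,d2w(P1,D))-u1,proj(S,d2w(P2,D))-u2].ravel()
for g,n in ((lambda D:f(D)[:12],'top'),(lambda D:f(D)[12:],'scene'),(f,'both')):
    r=least_squares(g,[.45,.1,.14]);print(n,r.x,np.round(r.fun,1))
D=r.x;np.save('D.npy',D)
tp=lambda u:np.array(u)/1.95+[60,150]
print("pack corners",[np.round(w2d(unproj(T,tp(u),.036),D)[0]) for u in ((231,149),(334,138),(338,172),(236,182))])
s=lambda u:np.array(u)/3.8+[180,150]
print("pack scene",[np.round(w2d(unproj(S,s(u),.036),D)[0]) for u in ((506,253),(665,330),(640,372),(478,288))])
print("tip",w2d(unproj(T,tp((286,226)),.05),D),w2d(unproj(S,s((631,222)),.05),D))
print("green",w2d(unproj(T,tp((496,128)),.063),D),w2d(unproj(S,s((245,140)),.063),D))
o=arm.observe();print(Ro.from_euler('xyz',o['ee_rot']).as_matrix().round(3), w2d(o['position'],D))
for p in ((0,150,20),(0,32,20),(0,-160,63),(-100,110,28)): print(p,d2w(p,D))
E
```

```text
top [0.5752713  0.04914362 0.16583373] [-0.2 -0.2 -0.7 -0.4 -0.8 -0.3  0.3 -1.1  1.4  0.6  0.   1.2]
scene [0.57628288 0.05444408 0.17152674] [ 0.1  0.3  0.7  0.1  0.5  0.6  1.6 -0.7 -1.2 -0.8 -1.7 -0.2]
both [0.57542152 0.0512699  0.16757243] [-0.9 -0.1 -1.6 -0.3 -1.7 -0.4 -0.6 -1.3  0.7  0.3 -0.8  1.1 -0.9 -0.3
 -0.1 -0.3 -0.2 -0.3  1.1 -1.4 -1.5 -1.6 -2.2 -1.2]
pack corners [array([ 28., 191.,  36.]), array([22., 50., 36.]), array([-25.,  51.,  36.]), array([-18., 190.,  36.])]
pack scene [array([-20.,  59.,  36.]), array([-15., 193.,  36.]), array([ 28., 192.,  36.]), array([20., 55., 36.])]
tip [[-86.68723073 128.85584398  50.        ]] [[-84.3108839  133.80045842  50.        ]]
green [[  -0.65056086 -167.72139049   63.        ]] [[   0.90991746 -161.912633     63.        ]]
[[-0.     0.336  0.942]
 [ 0.     0.942 -0.336]
 [-1.     0.    -0.   ]] [[-319.45125658  503.53377347  231.29730128]]
(0, 150, 20) [[0.55040313 0.19916879 0.02      ]]
(0, 32, 20) [[0.57008426 0.08282167 0.02      ]]
(0, -160, 63) [[ 0.6021078  -0.10648891  0.063     ]]
(-100, 110, 28) [[0.45847544 0.14305016 0.028     ]]
```

```bash
cat > go.py <<'E'
import sys
from workcell import arm
from h import *
D=np.load('D.npy')
o=arm.observe();R=Ro.from_euler('xyz',o['ee_rot']).as_matrix()
p=w2d(o['position'],D)[0]
Rd=np.c_[[0,0,-1],[np.cos(D[2]),np.sin(D[2]),0],[np.sin(D[2]),-np.cos(D[2]),0]]
rv=Ro.from_matrix(R.T@Rd).as_rotvec()
print('t %.2f'%o['t'],'dock',p.round(1),'w %.1f'%(1000*o['width']),'F',w2d(o['ft_force']/1000+np.r_[D[:2],0],D)[0].round(1)*[1,1,1000],'turn to dock',rv.round(3))
for a in sys.argv[1:]:
    q=np.array(eval(a)); print(q,'shift',(R.T@(d2w(q,D)[0]-o['position'])*1000).round(1))
E
python3 go.py 4,228,90 4,228,20
```

```text
t 1.15 dock [-319.5  503.5  231.3] w 85.6 F [-2.e-01  1.e-01 -4.e+02] turn to dock [ 1.06 -0.   -0.  ]
[  4 228  90] shift [141.3 -82.4 416.8]
[  4 228  20] shift [211.3 -82.4 416.8]
```

```bash
sed -i "s/\*\[1,1,1000\]//" go.py
python3 -m creep '[[[0.13,0,0],[10,-9,45],30],[[0.26,0,0],[20,-18,90],30],[[0.39,0,0],[40,-27,135],30],[[0.52,0,0],[60,-36,180],30],[[0.65,0,0],[80,-46,230],30],[[0.78,0,0],[95,-55,275],30],[[0.91,0,0],[110,-64,322],30],[[1.06,0,0],[125,-73,368],30]]'
python3 go.py 4,228,60
```

```text
t: 1.95
position: [0.4981, 0.3019, 0.1065]
ee_rot: [2.046, 1.571, 0.638]
ft_force: [-0.2, 1.6, 0.3]
width: 0.0296
t 1.95 dock [-34.5 260.  106.5] w 29.6 F [0.1 1.6 0.3] turn to dock [-0.005 -0.    -0.   ]
[  4 228  60] shift [46.5 38.6 31.8]
```

```bash
python3 -m creep '[[[-0.005,0,0],[20,25,20],30],[[-0.005,0,0],[46,38.6,31.8],30],[[-0.005,0,0],[46,38.6,31.8],30]]'
python3 go.py 4,228,20
python3 - <<'E'
from workcell import arm
import cv2
for n in ("top","wrist"): cv2.imwrite(f"pics/{n}1.png",arm.grab_frame(n)[:,:,::-1])
E
```

```text
t: 2.25
position: [0.5417, 0.2748, 0.0573]
ee_rot: [-1.361, 1.567, -2.766]
ft_force: [-1.4, -0.4, 0.5]
width: 0.0301
t 2.25 dock [  4.  226.   57.3] w 30.1 F [-1.4 -0.1  0.5] turn to dock [-0.003  0.001  0.004]
[  4 228  20] shift [37.3  0.1 -2. ]
```

View pics/wrist1.png

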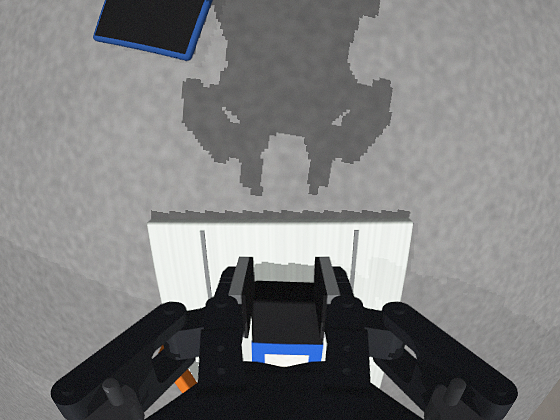

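View pics/top1.png

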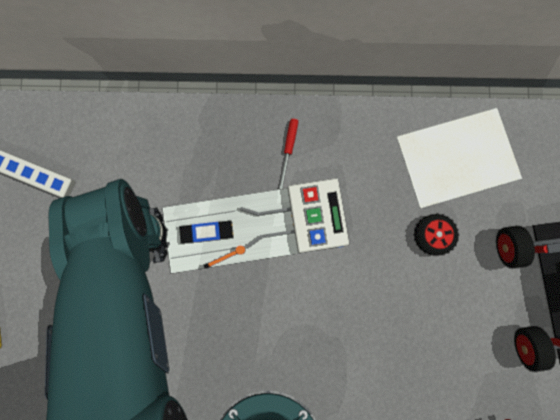

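The gripper is behind the pack and centred on it: in the wrist view the pack spans columns 252-318, between the fingers. I'll descend and then push.

```bash
python3 -m creep '[[[0,0,0.004],[20,0,-2],30],[[0,0,0.004],[37,0,-2],30],[[0,0,0.004],[37,0,-2],30]]'
python3 go.py 2,150,20
python3 - <<'E'
from workcell import arm
import cv2
for n in ("scene","wrist"): cv2.imwrite(f"pics/{n}2.png",arm.grab_frame(n)[:,:,::-1])
a=cv2.imread("pics/scene2.png")[150:300,180:390]
cv2.imwrite("pics/scene2c.png",cv2.resize(a,None,fx=3.8,fy=3.8,interpolation=cv2.INTER_CUBIC))
E
```

```text
t: 2.65
position: [0.539, 0.2793, 0.0231]
ee_rot: [1.554, 1.569, 0.151]
ft_force: [-0.8, 0.1, 0.3]
width: 0.0302
t 2.65 dock [  2.1 230.9  23.1] w 30.2 F [-0.8  0.2  0.3] turn to dock [ 0.001  0.    -0.002]
[  2 150  20] shift [ 3.1 -0.2 80.9]
```

View pics/scene2c.png

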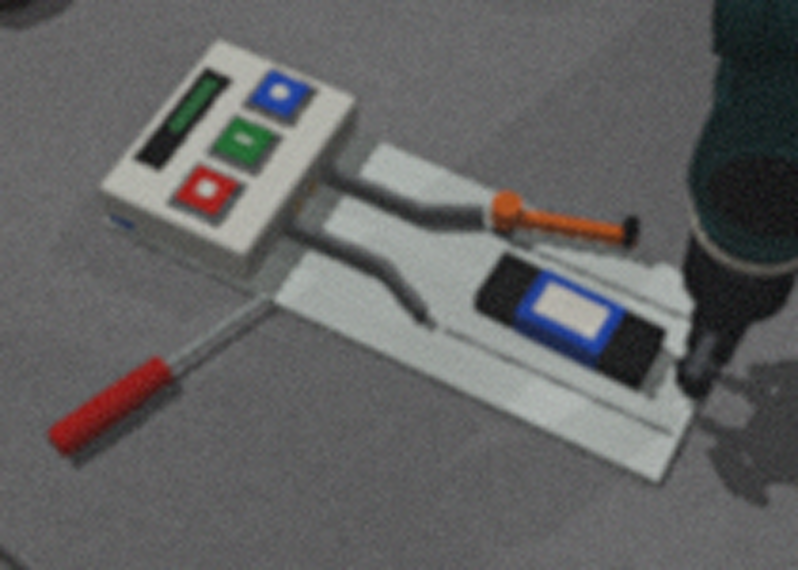

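View pics/wrist2.png

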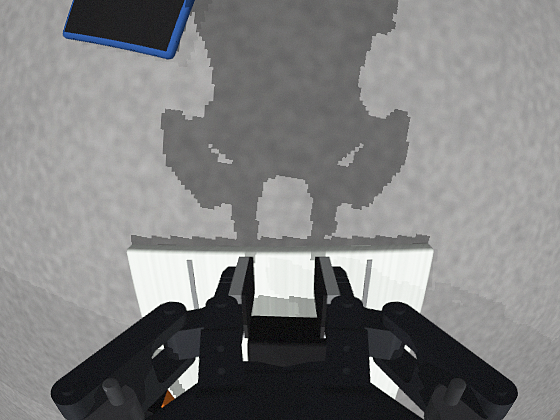

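```bash
python3 -m creep '[[[0,0,0],[1,0,10],30],[[0,0,0],[2,0,20],30],[[0,0,0],[3,0,28],30],[[0,0,0],[3,0,36],30],[[0,0,0],[3,0,44],30],[[0,0,0],[3,0,52],30],[[0,0,0],[3,0,60],30],[[0,0,0],[3,0,68],30]]'
python3 go.py 0,100,20
python3 - <<'E'
from workcell import arm
import cv2
for n in ("scene",): cv2.imwrite(f"pics/{n}3.png",arm.grab_frame(n)[:,:,::-1])
a=cv2.imread("pics/scene3.png")[150:300,180:390]
cv2.imwrite("pics/scene3c.png",cv2.resize(a,None,fx=3.8,fy=3.8,interpolation=cv2.INTER_CUBIC))
E
```

```text
t: 3.55
position: [0.5519, 0.2117, 0.0218]
ee_rot: [1.665, 1.567, 0.262]
ft_force: [0.1, 3.1, 1.6]
width: 0.0301
t 3.55 dock [  3.5 162.1  21.8] w 30.1 F [0.6 3.1 1.6] turn to dock [ 0.    -0.    -0.004]
[  0 100  20] shift [ 1.8 -3.6 62.1]
```

View pics/scene3c.png

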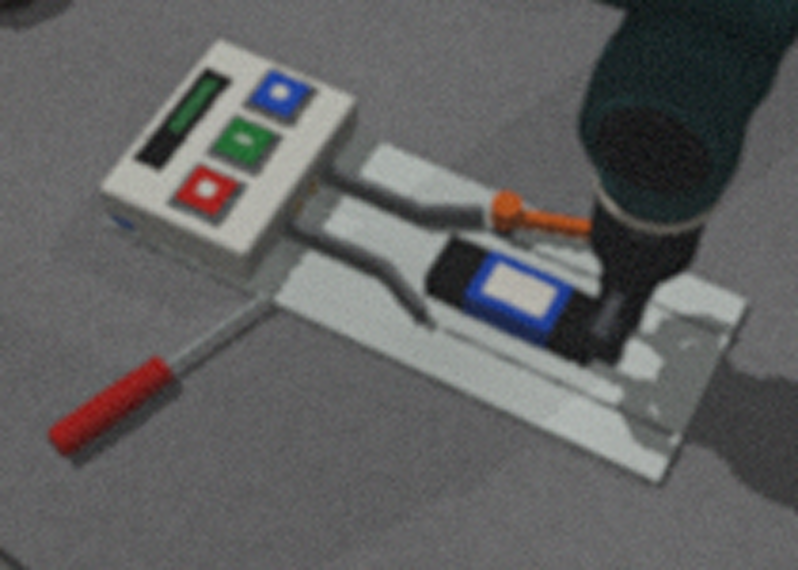

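```bash
python3 -m creep '[[[0,0,0],[1,0,8],30],[[0,0,0],[1,-1,16],30],[[0,0,0],[1,-1,24],30],[[0,0,0],[1,-2,32],30],[[0,0,0],[1,-2,40],30],[[0,0,0],[1,-3,48],30],[[0,0,0],[1,-3,56],30],[[0,0,0],[1,-3,62],30]]'
python3 go.py 0,50,20
python3 - <<'E'
from workcell import arm
import cv2
for n in ("scene",): cv2.imwrite(f"pics/{n}4.png",arm.grab_frame(n)[:,:,::-1])
a=cv2.imread("pics/scene4.png")[150:300,180:390]
cv2.imwrite("pics/scene4c.png",cv2.resize(a,None,fx=3.8,fy=3.8,interpolation=cv2.INTER_CUBIC))
E
```

```text
t: 4.4
position: [0.5595, 0.1482, 0.0207]
ee_rot: [1.422, 1.567, 0.018]
ft_force: [0.2, 1.9, -1.5]
width: 0.0298
t 4.40 dock [ 0.4 98.2 20.7] w 29.8 F [ 0.5  1.8 -1.5] turn to dock [-0.001  0.001 -0.004]
[ 0 50 20] shift [ 0.7 -0.4 48.2]
```

View pics/scene4c.png

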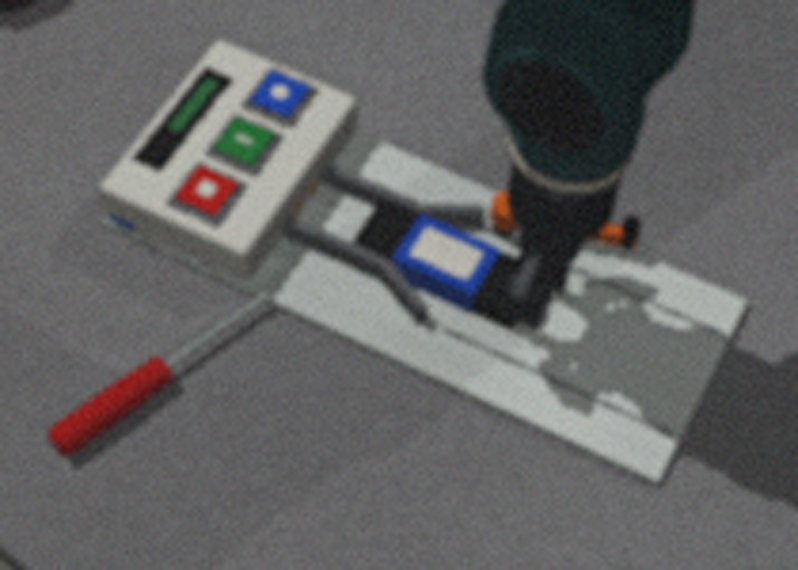

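```bash
python3 -m creep '[[[0,0,0],[0,0,6],30],[[0,0,0],[0,0,12],30],[[0,0,0],[0,0,18],30],[[0,0,0],[0,0,24],30],[[0,0,0],[0,0,30],30],[[0,0,0],[0,0,36],30],[[0,0,0],[0,0,41],30],[[0,0,0],[0,0,44],30]]'
python3 go.py 0,41,20
python3 -m creep '[[[0,0,0],[0,0,2],30],[[0,0,0],[0,0,4],30],[[0,0,0],[0,0,6],30],[[0,0,0],[0,0,8],30]]'
python3 go.py 0,41,20
```

```text
t: 5.25
position: [0.567, 0.1037, 0.0207]
ee_rot: [1.328, 1.567, -0.076]
ft_force: [-0.5, 1.6, -1.2]
width: 0.0301
t 5.25 dock [ 0.5 53.1 20.7] w 30.1 F [-0.2  1.6 -1.2] turn to dock [-0.002  0.001 -0.004]
[ 0 41 20] shift [ 0.8 -0.4 12.1]
t: 5.65
position: [0.5684, 0.0957, 0.0207]
ee_rot: [1.325, 1.567, -0.079]
ft_force: [-0.1, 1.1, -1.0]
width: 0.0298
t 5.65 dock [ 0.4 45.  20.7] w 29.8 F [ 0.1  1.1 -1. ] turn to dock [-0.001  0.001 -0.004]
[ 0 41 20] shift [ 0.7 -0.4  4. ]
```

```bash
python3 -m creep '[[[0,0,0],[0,0,1],30],[[0,0,0],[0,0,2],30],[[0,0,0],[0,0,3],30],[[0,0,0],[0,0,4],30]]'
python3 go.py 0,41,20
python3 - <<'E'
from workcell import arm
import cv2
for n in ("scene",): cv2.imwrite(f"pics/{n}5.png",arm.grab_frame(n)[:,:,::-1])
a=cv2.imread("pics/scene5.png")[150:300,180:390]
cv2.imwrite("pics/scene5c.png",cv2.resize(a,None,fx=3.8,fy=3.8,interpolation=cv2.INTER_CUBIC))
E
```

```text
t: 6.05
position: [0.569, 0.0918, 0.0207]
ee_rot: [1.395, 1.567, -0.009]
ft_force: [-2.0, 8.3, 1.0]
width: 0.0301
t 6.05 dock [ 0.4 41.1 20.7] w 30.1 F [-0.6  8.5  1. ] turn to dock [-0.001  0.001 -0.004]
[ 0 41 20] shift [ 0.7 -0.4  0.1]
```

View pics/scene5c.png

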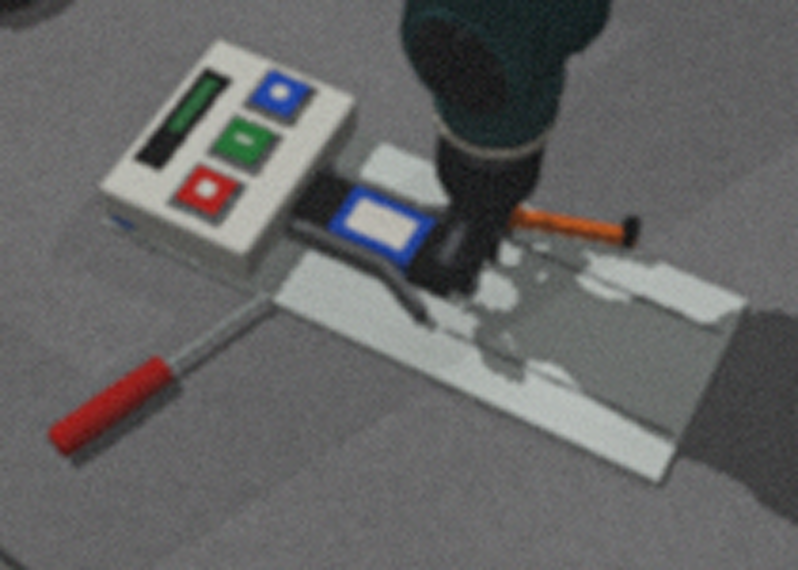

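```bash
python3 -m creep '[[[0,0,0],[0,0,1],30],[[0,0,0],[0,0,1],30],[[0,0,0],[0,0,1],30]]'
python3 go.py 0,110,20 0,110,110 -125,110,110 -125,110,28
```

```text
t: 6.4
position: [0.5688, 0.0918, 0.0207]
ee_rot: [2.0, 1.567, 0.597]
ft_force: [-3.0, 8.1, 1.5]
width: 0.0298
t 6.40 dock [ 0.3 41.1 20.7] w 29.8 F [-1.6  8.4  1.5] turn to dock [-0.    -0.002 -0.004]
[  0 110  20] shift [  0.9  -0.3 -68.9]
[  0 110 110] shift [-89.1   0.  -69.1]
[-125  110  110] shift [ -89.6 -125.   -69. ]
[-125  110   28] shift [  -7.6 -125.3  -68.9]
```

```bash
python3 -m creep '[[[0,0,0],[0,0,1.5],30],[[0,0,0],[0,0,2.5],30],[[0,0,0],[0,0,2.5],30]]'
python3 go.py
```

```text
t: 6.7
position: [0.5686, 0.0917, 0.0208]
ee_rot: [2.643, 1.563, 1.241]
ft_force: [-3.8, 19.7, 3.1]
width: 0.0298
t 6.70 dock [ 0.  41.  20.8] w 29.8 F [-0.4 20.1  3.1] turn to dock [ 0.001 -0.007 -0.004]
```

```bash
python3 -m creep '[[[0,0.007,0],[0,0,-10],30],[[0,0.007,0],[0,0,-25],20],[[0,0.007,0],[-40,0,-30],0],[[0,0.007,0],[-85,0,-30],0],[[0,0.007,0],[-90,-30,-40],0],[[0,0.007,0],[-90,-75,-50],0],[[0,0.007,0],[-90,-115,-55],0],[[0,0.007,0],[-90,-115,-55],0]]'
python3 go.py -118,98,60 -118,98,28
python3 - <<'E'
from workcell import arm
import cv2
for n in ("scene",): cv2.imwrite(f"pics/{n}6.png",arm.grab_frame(n)[:,:,::-1])
a=cv2.imread("pics/scene6.png")[120:300,180:390]
cv2.imwrite("pics/scene6c.png",cv2.resize(a,None,fx=3.3,fy=3.3,interpolation=cv2.INTER_CUBIC))
E
```

```text
t: 7.5
position: [0.4406, 0.1263, 0.1107]
ee_rot: [3.078, 1.557, 1.677]
ft_force: [-0.7, -0.8, 1.1]
width: 0.0003
t 7.50 dock [-120.5   96.5  110.7] w 0.3 F [-0.8 -0.6  1.1] turn to dock [ 0.002 -0.013 -0.001]
[-118   98   60] shift [50.7  2.4 -0.9]
[-118   98   28] shift [82.7  2.4 -0.4]
```

View pics/scene6c.png

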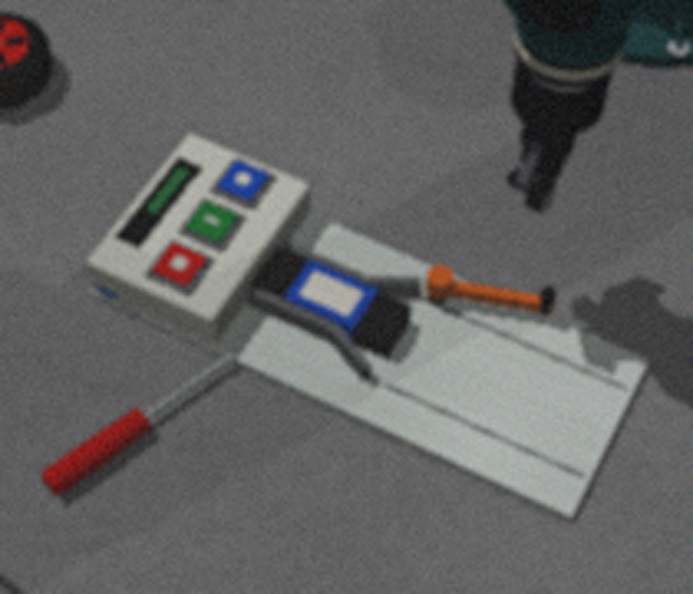

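The pack is seated against the console face and the gate hasn't moved. I'll descend outside the arm.

```bash
python3 -m creep '[[[0.002,-0.013,0],[40,1,0],0],[[0.002,-0.013,0],[78,1,0],0],[[0.002,-0.013,0],[82.5,1,0],0],[[0.002,-0.013,0],[82.5,1,0],0]]'
python3 go.py
python3 - <<'E'
import numpy as np
o=None
for d in (19,):
  for a in np.arange(1.87,-.05,-.12):
    print(round(a,2),(np.array([-58,39])+70*np.array([np.cos(a),np.sin(a)])+d*np.array([-np.sin(a),np.cos(a)])).round(0))
E
```

```text
t: 7.95
position: [0.445, 0.1278, 0.0286]
ee_rot: [1.665, 1.569, 0.262]
ft_force: [0.9, 0.1, 0.1]
width: 0.0002
t 7.95 dock [-115.9   97.2   28.6] w 0.2 F [ 0.9 -0.1  0.1] turn to dock [-0.    -0.    -0.002]
1.87 [-97. 100.]
1.75 [-89. 104.]
1.63 [-81. 108.]
1.51 [-73. 110.]
1.39 [-64. 111.]
1.27 [-55. 111.]
1.15 [-47. 111.]
1.03 [-38. 109.]
0.91 [-30. 106.]
0.79 [-22. 102.]
0.67 [-15.  97.]
0.55 [-8. 92.]
0.43 [-2. 85.]
0.31 [ 3. 78.]
0.19 [ 7. 71.]
0.07 [10. 63.]
-0.05 [13. 54.]
```

```bash
python3 -m creep '[[[0,0,0],[0,10,0],0],[[0,0,0],[0,19,-3],0],[[0,0,0],[0,27,-7],0],[[0,0,0],[0,35,-11],0],[[0,0,0],[0,43,-13],0],[[0,0,0],[0,52,-14],0],[[0,0,0],[0,61,-14],0],[[0,0,0],[0,69,-14],0]]'
python3 go.py
python3 - <<'E'
from workcell import arm
import cv2
for n in ("scene",): cv2.imwrite(f"pics/{n}7.png",arm.grab_frame(n)[:,:,::-1])
a=cv2.imread("pics/scene7.png")[120:300,180:390]
cv2.imwrite("pics/scene7c.png",cv2.resize(a,None,fx=3.3,fy=3.3,interpolation=cv2.INTER_CUBIC))
E
```

```text
t: 8.75
position: [0.5116, 0.153, 0.0292]
ee_rot: [1.164, 1.568, -0.239]
ft_force: [-2.0, -4.5, 6.1]
width: -0.0001
t 8.75 dock [-45.9 111.   29.2] w -0.1 F [-2.7 -4.1  6.1] turn to dock [-0.     0.001 -0.003]
```

View pics/scene7c.png

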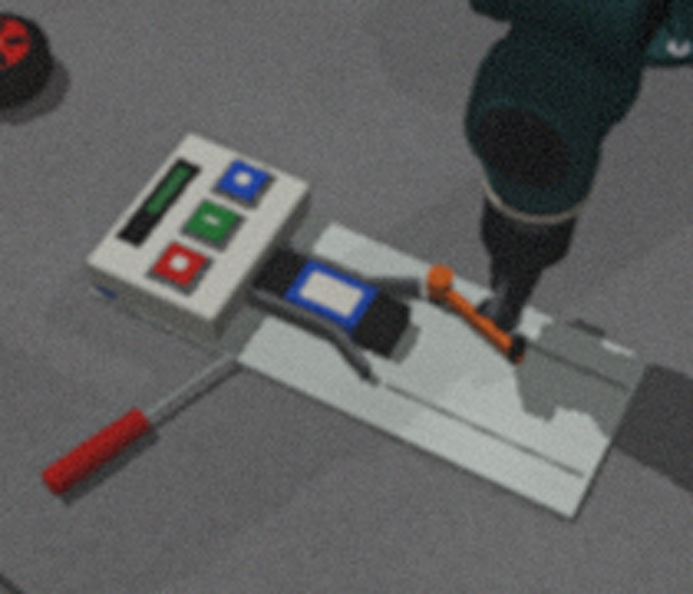

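```bash
python3 -m creep '[[[0,0,0],[0,8,2],0],[[0,0,0],[0,15,5],0],[[0,0,0],[0,22,9],0],[[0,0,0],[0,28,14],0],[[0,0,0],[0,34,19],0],[[0,0,0],[0,40,26],0],[[0,0,0],[0,44,33],0],[[0,0,0],[0,48,40],0]]'
python3 go.py
python3 - <<'E'
from workcell import arm
import cv2
for n in ("scene",): cv2.imwrite(f"pics/{n}8.png",arm.grab_frame(n)[:,:,::-1])
a=cv2.imread("pics/scene8.png")[120:300,180:390]
cv2.imwrite("pics/scene8c.png",cv2.resize(a,None,fx=3.3,fy=3.3,interpolation=cv2.INTER_CUBIC))
E
```

```text
t: 9.6
position: [0.5672, 0.1211, 0.0294]
ee_rot: [1.297, 1.567, -0.107]
ft_force: [-0.9, 0.9, -1.1]
width: 0.0004
t 9.60 dock [ 3.6 70.2 29.4] w 0.4 F [-0.8  1.1 -1.1] turn to dock [-0.     0.001 -0.003]
```

View pics/scene8c.png

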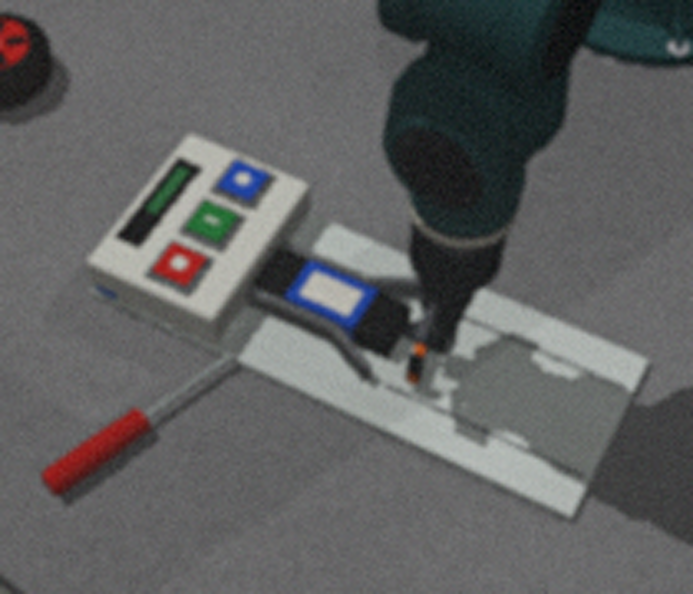

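```bash
python3 -m creep '[[[0,0,0],[0,2,5],0],[[0,0,0],[0,3,9],0],[[0,0,0],[0,3,12],0],[[0,0,0],[0,3,14],0],[[0,0,0],[0,3,16],0]]'
python3 go.py
python3 -m creep '[[[0,0,0],[0,0,1.5],0],[[0,0,0],[0,0,2.5],0],[[0,0,0],[0,0,2.5],0]]'
python3 go.py
```

```text
t: 10.15
position: [0.5735, 0.1062, 0.0296]
ee_rot: [1.944, 1.566, 0.54]
ft_force: [-0.9, 18.5, 2.4]
width: 0.0001
t 10.15 dock [ 7.3 54.5 29.6] w 0.1 F [ 2.2 18.3  2.4] turn to dock [-0.    -0.002 -0.005]
t: 10.45
position: [0.5735, 0.1062, 0.0297]
ee_rot: [2.514, 1.562, 1.112]
ft_force: [-1.8, 18.5, 0.5]
width: 0.0001
t 10.45 dock [ 7.3 54.5 29.7] w 0.1 F [ 1.3 18.6  0.5] turn to dock [ 0.001 -0.007 -0.005]
```

```bash
python3 -m creep '[[[0,-0.007,0],[0,0,-15],0],[[0,-0.007,0],[-5,0,-30],0],[[0,-0.007,0],[-50,0,-40],0],[[0,-0.007,0],[-90,0,-40],0],[[0,-0.007,0],[-90,0,-40],0]]'
python3 go.py 0,-165,110
python3 - <<'E'
from workcell import arm
import cv2
for n in ("scene",): cv2.imwrite(f"pics/{n}9.png",arm.grab_frame(n)[:,:,::-1])
a=cv2.imread("pics/scene9.png")[120:300,180:390]
cv2.imwrite("pics/scene9c.png",cv2.resize(a,None,fx=3.3,fy=3.3,interpolation=cv2.INTER_CUBIC))
E
```

```text
t: 10.95
position: [0.5686, 0.1459, 0.1253]
ee_rot: [1.53, 1.558, 0.129]
ft_force: [1.0, -0.4, -0.0]
width: 0.0001
t 10.95 dock [  9.1  94.5 125.3] w 0.1 F [ 0.9 -0.5 -0. ] turn to dock [ 0.003  0.001 -0.013]
[   0 -165  110] shift [ 15.3  -9.9 259.4]
```

View pics/scene9c.png

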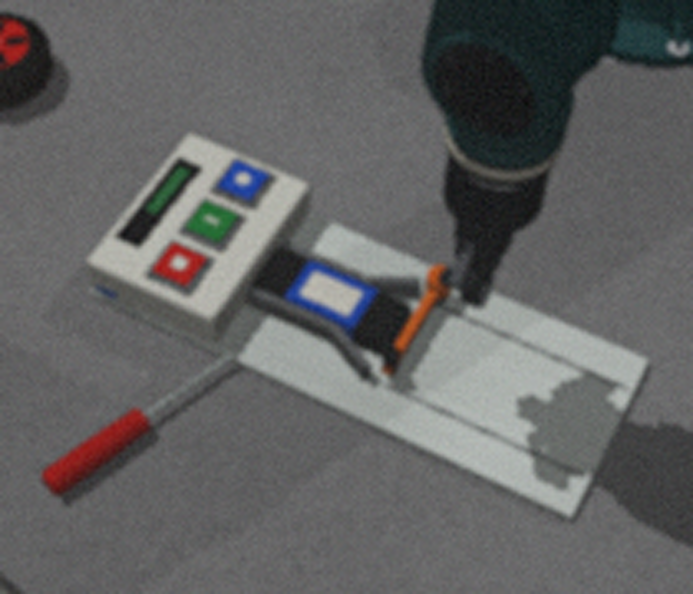

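The gate is shut across the mouth, pack behind it. Next I'll go over to the green key.

```bash
python3 -m creep '[[[0.003,0,-0.013],[0,0,40],0],[[0.003,0,-0.013],[3,-3,80],0],[[0.003,0,-0.013],[6,-6,120],0],[[0.003,0,-0.013],[9,-8,160],0],[[0.003,0,-0.013],[12,-10,200],0],[[0.003,0,-0.013],[15,-10,240],0],[[0.003,0,-0.013],[15,-10,259],0],[[0.003,0,-0.013],[15,-10,259],0]]'
python3 -m creep '[[[0,0,0],[10,0,0],0],[[0,0,0],[20,0,0],0],[[0,0,0],[25,0,0],0],[[0,0,0],[25,0,0],0]]'
python3 go.py 0,-165,75 0,-165,66
python3 - <<'E'
from workcell import arm
import cv2
for n in ("scene","top","wrist"): cv2.imwrite(f"pics/{n}10.png",arm.grab_frame(n)[:,:,::-1])
a=cv2.imread("pics/scene10.png")[120:300,180:390]
cv2.imwrite("pics/scene10c.png",cv2.resize(a,None,fx=3.3,fy=3.3,interpolation=cv2.INTER_CUBIC))
E
```

```text
t: 11.8
position: [0.6016, -0.1132, 0.1068]
ee_rot: [-1.57, 1.567, -2.977]
ft_force: [-0.4, 0.3, -0.3]
width: -0.0
t: 12.2
position: [0.6008, -0.1121, 0.0807]
ee_rot: [-1.72, 1.565, -3.125]
ft_force: [-0.1, -0.0, 0.4]
width: -0.0002
t 12.20 dock [  -2.2 -165.3   80.7] w -0.2 F [-0.1 -0.   0.4] turn to dock [-0.002 -0.001  0.006]
[   0 -165   75] shift [ 5.7  2.2 -0.3]
[   0 -165   66] shift [14.7  2.3 -0.3]
```

View pics/scene10c.png

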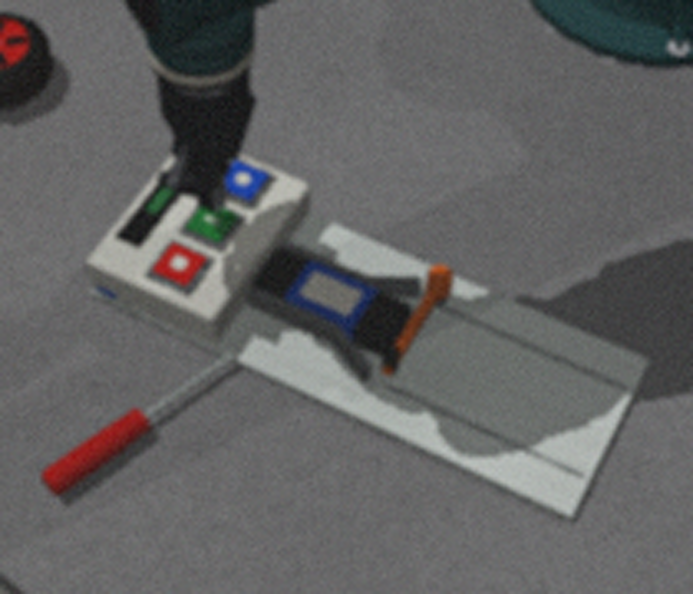

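View pics/wrist10.png

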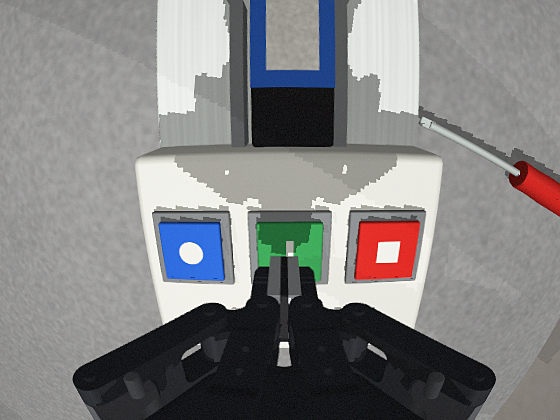

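Run:
```python
from workcell import arm
from h import *
D=np.load('D.npy');m=arm.camera_model("wrist");R=Ro.from_euler('xyz',m['orientation']).as_matrix();K=m['intrinsics']
def wp(u,z):
    a=np.array([u[0]-K[0,2],u[1]-K[1,2]]);r=np.hypot(*a);th=r/K[0,0]
    d=R@np.array([np.sin(th)*a[0]/r,-np.sin(th)*a[1]/r,-np.cos(th)])
    return w2d(m['eye']+d*(z-m['eye'][2])/d[2],D)[0].round(1)
for u,z,n in (((289,250),.063,'key'),((257,222),.063,'TL'),((322,222),.063,'TR'),((191,254),.063,'blue'),((388,252),.063,'red'),((137,156),.055,'cons'),((442,156),.055,'cons'),((287,258),.081,'finger front edge')): print(n,wp(u,z))
```

```text
key [   1.  -162.2   63. ]
TL [ -16.  -145.7   63. ]
TR [  18.6 -145.8   63. ]
blue [ -54.6 -165.3   63. ]
red [  57.6 -164.5   63. ]
cons [ -84.3 -109.5   55. ]
cons [  88.2 -109.6   55. ]
finger front edge [  -0.2 -158.    81. ]
```

```bash
python3 -m creep '[[[0,0,0.006],[5,3,-1],0],[[0,0,0.006],[10,3,-1],0],[[0,0,0.006],[14,3,-1],0],[[0,0,0.006],[15,3,-1],0],[[0,0,0.006],[15,3,-1],0]]'
python3 go.py
python3 -m creep '[[[0,0,0],[1,0,0],0],[[0,0,0],[1.5,0,0],0],[[0,0,0],[2,0,0],0]]'
python3 go.py
```

```text
t: 12.85
position: [0.6043, -0.1114, 0.0668]
ee_rot: [1.572, 1.569, 0.166]
ft_force: [-0.0, -0.1, -0.1]
width: -0.0002
t 12.85 dock [   1.3 -165.2   66.8] w -0.2 F [-0.1 -0.1 -0.1] turn to dock [-0.003  0.    -0.002]
t: 13.15
position: [0.6043, -0.1114, 0.0648]
ee_rot: [1.567, 1.569, 0.161]
ft_force: [0.6, -0.8, 0.7]
width: 0.0002
t 13.15 dock [   1.3 -165.2   64.8] w 0.2 F [ 0.4 -0.9  0.7] turn to dock [-0.003  0.    -0.002]
```

```bash
python3 -m creep '[[[0,0,0],[0.5,0,0],0],[[0,0,0],[1,0,0],0],[[0,0,0],[1.3,0,0],0]]'
python3 -m creep '[[[0,0,0],[0.3,0,0],0],[[0,0,0],[0.6,0,0],0]]'
```

```text
t: 13.45
position: [0.6043, -0.1114, 0.0635]
ee_rot: [1.552, 1.569, 0.146]
ft_force: [-0.0, -0.6, -0.6]
width: -0.0001
t: 13.65
position: [0.6043, -0.1114, 0.063]
ee_rot: [1.541, 1.569, 0.134]
ft_force: [-0.5, 0.0, 2.3]
width: 0.0005
```

```bash
python3 -m creep '[[[0,0,0],[0.5,0,0],0],[[0,0,0],[0.9,0,0],0],[[0,0,0],[1.2,0,0],0],[[0,0,0],[1.2,0,0],0]]'
```

```text
t: 14.05
position: [0.6043, -0.1114, 0.062]
ee_rot: [1.473, 1.569, 0.067]
ft_force: [-1.9, 0.6, 5.9]
width: -0.0002
```

```bash
python3 -m creep '[[[0,0,0],[0.5,0,0],0],[[0,0,0],[0.8,0,0],0],[[0,0,0],[0.8,0,0],0]]'
```

```text
t: 14.35
position: [0.6043, -0.1114, 0.0616]
ee_rot: [1.416, 1.568, 0.01]
ft_force: [-3.0, 0.4, 8.0]
width: -0.0001
```

```bash
python3 -m creep '[[[0,0,0],[0.7,0,0],0],[[0,0,0],[0.9,0,0],0],[[0,0,0],[0.9,0,0],0],[[0,0,0],[0.9,0,0],0],[[0,0,0],[0.9,0,0],0],[[0,0,0],[0.9,0,0],0],[[0,0,0],[0.9,0,0],0],[[0,0,0],[0.9,0,0],0]]'
python3 -m creep '[[[0,0,0],[0.8,0,0],0],[[0,0,0],[0.8,0,0],0],[[0,0,0],[0.8,0,0],0],[[0,0,0],[0.8,0,0],0],[[0,0,0],[0.8,0,0],0],[[0,0,0],[0.8,0,0],0],[[0,0,0],[0.8,0,0],0],[[0,0,0],[0.8,0,0],0]]'
```

```text
t: 15.15
position: [0.6044, -0.1114, 0.0615]
ee_rot: [1.334, 1.568, -0.072]
ft_force: [-4.2, 1.5, 12.6]
width: 0.0003
t: 15.95
position: [0.6044, -0.1114, 0.0615]
ee_rot: [1.274, 1.567, -0.132]
ft_force: [-3.6, 1.0, 13.3]
width: -0.0
```

The key is bottomed at 13 N. I'll hold it a moment longer, then let go and back off.

```bash
python3 -m creep '[[[0,0,0],[0.8,0,0],0],[[0,0,0],[0.8,0,0],0],[[0,0,0],[0.8,0,0],0],[[0,0,0],[0.8,0,0],0],[[0,0,0],[-3,0,0],0],[[0,0,0],[-15,0,0],0],[[0,0,0],[-50,0,0],0],[[0,0,0],[-90,0,0],0]]'
python3 -m creep '[[[0,0,0],[-30,-40,0],0],[[0,0,0],[-40,-80,0],0],[[0,0,0],[-40,-120,0],0],[[0,0,0],[-40,-160,0],0],[[0,0,0],[-40,-160,0],0],[[0,0,0],[-40,-160,0],0]]'
python3 go.py
python3 - <<'E'
from workcell import arm
import cv2,numpy as np
a=arm.grab_frame("scene")[120:300,180:390,::-1]
b=arm.grab_frame("top")[:,:,::-1]; cv2.imwrite("pics/top11.png",b)
cv2.imwrite("pics/scene11c.png",cv2.resize(a,None,fx=3.3,fy=3.3,interpolation=cv2.INTER_CUBIC))
cv2.imwrite("pics/top11c.png",cv2.resize(b[150:300,60:470],None,fx=1.95,fy=1.95,interpolation=cv2.INTER_CUBIC))
E
```

```text
t: 16.75
position: [0.6033, -0.1112, 0.1523]
ee_rot: [1.481, 1.569, 0.075]
ft_force: [1.3, -0.5, -0.2]
width: 0.0002
t: 17.35
position: [0.4453, -0.1376, 0.1929]
ee_rot: [1.262, 1.568, -0.145]
ft_force: [0.2, 0.5, -0.2]
width: 0.0002
t 17.35 dock [-159.8 -164.6  192.9] w 0.2 F [ 0.2  0.4 -0.2] turn to dock [-0.004  0.001 -0.003]
```

View pics/scene11c.png

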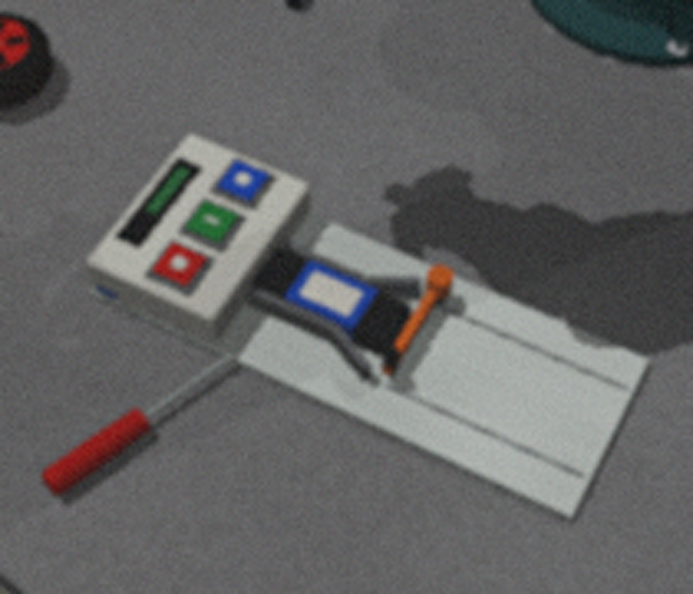

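View pics/top11c.png

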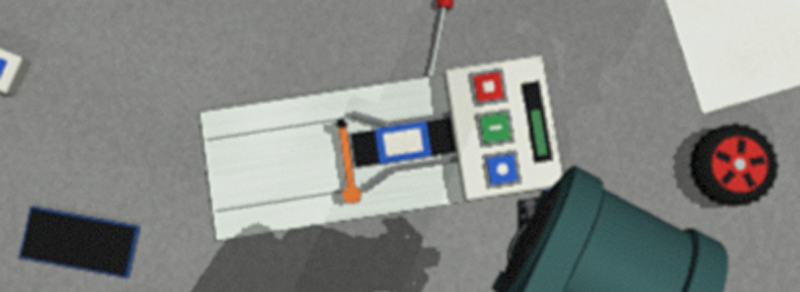

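The gate is parallel to the dock's x axis (6.5° against 6.7° for the deck edge in the picture), the pack is seated, the key is free, and nothing else has moved.

```bash
python3 -c "
from workcell import arm
print(arm.hand_in())"
```

```text
the job is handed in; nothing more can be done
None
```

I seated the pack, shut the gate, pressed the green start key and released it, then handed the job in at about 17.5 s of the 69 s allowed. `hand_in` gives no verdict.

- **Pack:** I pushed it with two fingertips until it stopped dead under 20 N. That put its rear at about dock y = +30 mm, as specified. The last pictures show it straight in the bay against the console.
- **Gate:** I swung it shut against its stop, pressing with about 18 N at the end. In the last top picture it lies parallel to the deck edge to within about 0.2°.
- **Start key:** It began to give at TCP z = 63 mm and bottomed at 61.5 mm. I held it fully down for about 2 s at 13 N at most by the call-end readings, against the 25 N limit, then let go.
- **Other things:** The red and blue keys were never touched. The wheel, phone and screwdriver show no shift in the pictures, and the arm was clear of everything at the end.

One disagreement: the top and scene cameras placed the dock about 5 mm apart along world y. I used the combined fit, and the contact positions on the pack and gate agreed with it to within about 1 mm. The force needed to hold the key bottomed read higher than the listed 9 N because I pushed slightly past the bottom.

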